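# Offer up the solid hardwood foot to a chest base

## Task

The upturned base frame of the chest lacks one foot, and of the two spare turned feet standing on the plywood board, which look alike, only the heavier is hardwood. Lift each clear of the board in turn to feel its weight, stand the lighter one back upright where it was, and offer up the heavier one to the bare corner: mounting flange flat on the wood, centred on the round mark of the old foot. Finish while still holding it there in the gripper; do not let either foot topple, and leave the glue bottle, sanding block and screwdriver where they are.

Things in the scene. Friction and masses are not known exactly. Their poses are not given: they have to be found in the camera images.
- spare_left (a point): where the centre (half-way up, 64 mm above its underside) of the left (larger y) spare foot is at the start; the point stays there when the foot is moved. A turned wooden foot, 128 mm tall. From the bottom: flange 76 mm across, 14 mm thick; neck 44 mm across at 27 mm; swell 56 mm across at 46 mm; even taper to 46 mm at 120 mm (50 mm across at 90 mm, a good height to grip); flat top 40 mm across
- spare_right (a point): the same for the right (smaller y) spare foot, of the same shape and size. The feet weigh 0.1 to 0.4 kg; one, and it cannot be told which by looking, is at least 0.12 kg heavier. The rules call the lighter one foot_1 and the heavier one foot_2; which of them stands left and which right changes every time
- board: plywood board fixed on the bench, 120 mm (x) by 300 mm (y), 12 mm thick; origin at the centre of its underside. The two spare feet stand upright on it, flange down, 85 mm to either side of its middle along its y
- corner (a point): centre of the bare corner of the base frame, on its top face 70 mm above the bench, in the middle of the round mark (76 mm across, with a small dark screw hole) left by the old foot; z up. The foot's flange belongs flat on this face, its underside's centre at this point
- plinth: upturned base frame of a small chest, fixed on the bench: 360 mm (x) by 320 mm (y), rails 20 mm thick, 70 mm high, a block in each corner, open in the middle; origin at the centre of its underside. The bare corner is at its -x, -y; like feet stand on the other three, up to 198 mm above the bench, the nearest 264 mm (along x) and 224 mm (along y) from the bare corner
- glue_mid (a point): centre (half-way up) of a round white glue bottle, 60 mm across and 130 mm tall; to be left alone
- sander_mid (a point): centre of a cork sanding block, 110 x 66 x 35 mm; to be left alone
- driver_grip (a point): handle of a screwdriver that lies on the bench; to be left alone

How it is judged:
By the outcome, as a careful person would: the job done as asked, in the order asked, and still so for the second after the job is handed in, while the arm keeps its last pose, push and grip.
It also fails if it takes over 67 s, if anything falls off the work surface, if the arm or the gripper's body presses on something with over 40 N, if the wrist force passes 120 N, or if a joint passes its speed limit or range.

## Robot

A 6-joint arm with a two-finger parallel gripper is mounted at the origin on the work surface. World frame = base frame: x ahead of the robot, y to its left, z up, the work surface at z = 0. Lengths are in m, angles in rad, forces in N, time in s.
With the tool pointing down it reaches from about 0.325 to 0.75 m from the base axis. Payload 7.6 kg.
Tool frame: the origin (TCP) lies midway between the tips of the shut fingers; the grasp point (between the pads) lies robot.tcp_to_grasp behind it (robot.tcp_to_grasp is the distance from the TCP to the grasp point, in m); z points along the fingers, y is the line along which they close (so a half turn about z gives the same grasp; the last joint's range is limited). The gripper opens to 85 mm and grips with 20 to 120 N. Pads are 22 mm wide; open, the fingers measure 114 mm over their backs; the gripper's body (76 mm by 85 mm) begins 54 mm behind the grasp point. The pads swing forward as they close: fully open they stand 13 mm farther back than shut.
Start: joints at [1.197, 0.052, 1.401, -0, 1.689, -0.07], TCP at [0.157, 0.501, 0.231] pointing down, gripper open.
Joint ranges: [-2.9, 2.9], [-0.91, 2.17], [0.12, 2.37], [-1.06, 4.2], [0.26, 2.73], [-2.93, 2.93]. Speed limits (rad/s): [2.57, 2.57, 3.01, 3.14, 3.14, 3.14].

## Interface

Orientations are given as a unit quaternion [x, y, z, w].
In Python, from workcell import get_state, vision, job, spotter, robot gives the robot as it stands.
- The arm moves only by the tool jog_arm, never from a script. Its argument "moves" is a list of rows, each a list of 5 numbers: the shift along the world's x, y, z in m, then the turn about the world's z in rad, then the finger opening in m, from 0 to 0.0854. In form: [[dx, dy, dz, roll, jaw], ...]. A call has 1 to 10 rows; each row shifts and turns the commanded pose from where the row before left it; what a row does not reach is not made up. A row lasts 1/8 s, in which the tool goes at most 62.5 mm and 10.7 degrees, less where a joint would pass 70% of its speed; a pose out of reach is approached as far as the arm can. A call with a gripper value outside its range is refused whole. The fingers move at their own pace and stop on an object; "grip_force" is the grip in N (left out, the last holds). Time passes only in rows, so rows that do not move let the fingers close. It gives the time, the measured TCP pose, the force, the opening and the grip force at its end, in the units of the state.
- get_state(): the state, without advancing time (a new reading comes with each control period).
- vision.grab_frame(name): name is "scene" or "top" or "wrist"; returns a dict with "image" (420x560x3 uint8, red, green, blue), "K" (3x3 intrinsics, pixels), "T" (4x4, takes a point from camera to world coordinates). Camera axes: x right, y up, looking along -z (the intrinsics and any distortion apply to the point x, -y, -z); pixel columns grow to the right and rows downward; lengths in m; the calibration is good to about 2 mm. A picture is of the moment at which its call begins. There is no depth.
- job.job_done(): hands the job in; it is judged then, once.
Trained networks look in the newest picture that a camera, given by its name, has taken for a name from the list of things; names that differ only in an ending like _2 or _b are one class to them, and where a whole thing is asked for, a point or a joint stands for the part that bears it (a point fixed in the world has none). Each returns a list of dicts, best first, with "conf" (0 to 1); they miss things now and then, are a little off and sometimes report something else, mostly with a low value. They report only what shows in the picture. A call takes as long as a camera call.
- spotter.outline_of(target, camera): "mask" (420x560 bool, what is visible of it) and "uv" ([column, row] in pixels, amid what is visible of it).
The state is a dict: "t": time; "joint_pos": joint angles; "qvel": joint speeds; "tau": joint torques, N m; "ee_pos": TCP position; "tcp_rot": TCP orientation; "force": force on the tool from outside, world axes, zero at the start; "wrist_torque": the same for the moment, N m; "grip_width": finger opening in m; "grip_force": force on a finger pad.
Only numpy, scipy, OpenCV 4.12 (cv2) and the standard library are available. Lean on these libraries where they do the work, as an engineer would, in place of code of your own. Each camera call takes 0.05 s, during which the arm holds its last target. There are 200 camera calls.

## Working session

There is one attempt and no reset: what is moved stays moved. The work goes in short steps, Python scripts to look and compute and a tool call to move; the robot and the scene stay as the last step left them, time stands still between calls to the robot, and variables do not carry over. Pictures are saved under pics/ and viewed, at most 10 in all, crops included, and the job is handed in when it is done.

Besides the shell and the picture viewer there is one more tool, called as name(argument=value, ...) on one line, values as JSON. jog_arm: Moves the arm, as the interface text tells. Its arguments: {"type":"object","properties":{"moves":{"type":"array","items":{"type":"array","items":{"type":"number"}}},"grip_force":{"type":"number"}},"required":["moves"]}

```bash
mkdir -p pics; ls; cat > h.py <<'E'
import numpy as np, cv2
from workcell import get_state, vision, job, spotter, robot
def save(n,f): cv2.imwrite(f'pics/{n}.png',cv2.cvtColor(f['image'],cv2.COLOR_RGB2BGR))
def ray(f,uv):
    K=f['K'];d=np.array([(uv[0]-K[0,2])/K[0,0],-(uv[1]-K[1,2])/K[1,1],-1.]);return f['T'][:3,3],f['T'][:3,:3]@d
def at_z(f,uv,z):
    o,d=ray(f,uv);return o+d*(z-o[2])/d[2]
def proj(f,p):
    c=f['T'][:3,:3].T@(np.asarray(p)-f['T'][:3,3]);return f['K'][0,0]*c[0]/-c[2]+f['K'][0,2],f['K'][1,1]*-c[1]/-c[2]+f['K'][1,2]
E
python3 - <<'E'
from h import *
print(robot.tcp_to_grasp,get_state())
for c in('top','scene'):
    f=vision.grab_frame(c);save(c+'0',f);print(c,f['K'].tolist(),f['T'].round(3).tolist(),[k for k in f])
    for n in('spare_left','spare_right','foot_1','board','plinth','corner','glue_mid','sander_mid','driver_grip'):
        try:
            for r in spotter.outline_of(n,c)[:4]:
                m=r['mask'];ys,xs=np.where(m);print(n,round(r['conf'],2),np.round(r['uv'],1),m.sum(),xs.min(),xs.max(),ys.min(),ys.max())
        except Exception as e: print(n,e)
E
```

```text
pics
0.0187 {'t': 0.0, 'joint_pos': array([ 1.19669530e+00,  5.28549772e-02,  1.40171959e+00, -1.81803964e-05,
        1.68856251e+00, -7.02909467e-02]), 'qvel': array([ 4.43178349e-04,  6.34742746e-04, -1.85322246e-04,  2.64945920e-04,
       -4.24025073e-04, -9.43235983e-05]), 'tau': array([ 3.79441799e-04, -3.81677592e+01, -3.60179222e+01,  1.53901510e-05,
        6.11845622e-03,  8.91471984e-06]), 'ee_pos': array([0.15693083, 0.50069492, 0.23046547]), 'tcp_rot': array([ 1.51322515e-01,  9.88484143e-01, -7.55216297e-04, -1.61367670e-04]), 'force': array([ 0.10960862, -0.31690897,  0.32988479]), 'wrist_torque': array([-0.05294102,  0.04100842,  0.02857352]), 'grip_force': 0.0, 'grip_width': 0.0855348362248233}
top [[543.2440082403554, 0.0, 277.0545409361511], [0.0, 543.2440082403554, 212.630820449907], [0.0, 0.0, 1.0]] [[-0.024, 0.99, -0.138, 0.358], [-1.0, -0.024, -0.005, -0.03], [-0.008, 0.138, 0.99, 1.393], [0.0, 0.0, 0.0, 1.0]] ['image', 'K', 'T']
spare_left 0.61 [379.3 228.9] 3929 321 439 204 252
spare_right 0.89 [379.4 229.6] 4019 321 439 204 252
foot_1 it knows: board, corne
[... 741 characters left out ...]
1.245], [0.748, 0.431, -0.504, -0.662], [0.0, 0.76, 0.65, 0.903], [0.0, 0.0, 0.0, 1.0]] ['image', 'K', 'T']
spare_left 0.76 [193.2 275.6] 2950 131 253 237 318
spare_right 0.82 [192.5 276.6] 3066 131 253 237 319
foot_1 it knows: board, corner, driver_grip, glue_mid, plinth, sander_mid, spare_left, spare_right
board 0.62 [192.1 274.2] 3079 131 253 238 319
plinth 0.73 [382.1 206.5] 11013 295 461 122 272
plinth 0.35 [242.8 323.7] 1598 216 269 302 351
corner 0.91 [381.9 205.4] 11134 295 462 122 272
glue_mid 0.65 [313.3 285.3] 1006 298 324 259 308
sander_mid 0.72 [244.5 323.7] 1672 215 270 302 352
sander_mid 0.46 [191.1 274.6] 2896 131 253 237 319
driver_grip 0.56 [306.9 153.5] 139 302 309 141 162
```

View pics/top0.png

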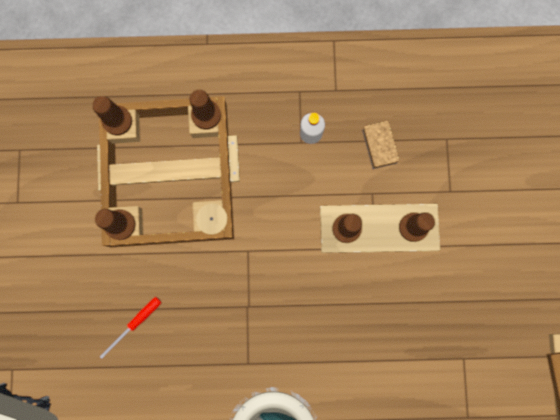

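View pics/scene0.png

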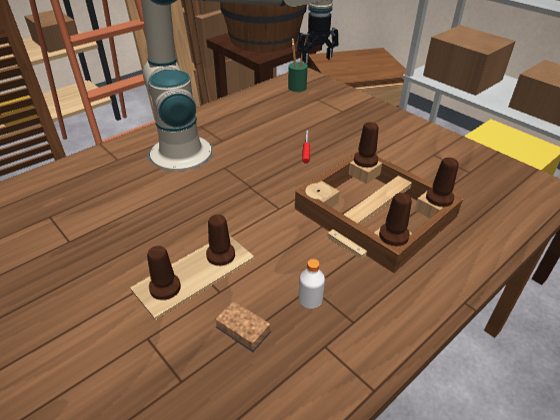

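The top view shows the screw hole at about (211,218), the board spanning (320–440, 204–252), and foot tops near (351,223) and (425,220). The scene view agrees.

```bash
python3 - <<'E'
from h import *
f=vision.grab_frame('top')
m=max(spotter.outline_of('board','top'),key=lambda r:r['mask'].sum()*(r['conf']>.5))['mask']
b=cv2.boxPoints(cv2.minAreaRect(np.argwhere(m)[:,::-1].astype(np.float32)))
P=np.array([at_z(f,u,.012) for u in b]);print(b.tolist(),P.round(4).tolist());c=P.mean(0)
print('board',c,[np.linalg.norm(P[i]-P[i-1]).round(4) for i in range(4)])
for u in((351,223),(425,220)):print('top',at_z(f,u,.14))
print('corner',at_z(f,(211,218),.07))
m=max(spotter.outline_of('plinth','top'),key=lambda r:r['conf'])['mask']
# dark blobs: flanges
print('angle J', get_state()['joint_pos'])
for n,z in(('glue_mid',.065),('sander_mid',.0175),('driver_grip',.02)):
    print(n,at_z(f,spotter.outline_of(n,'top')[0]['uv'],z))
im=f['image']
big=np.hstack([cv2.resize(im[195:260,185:245],(420,455),interpolation=cv2.INTER_CUBIC),cv2.resize(im[195:260,315:369],(378,455),interpolation=cv2.INTER_CUBIC)])
E
```

```text
[[320.0932312011719, 205.79689025878906], [438.4617004394531, 201.8512725830078], [440.0821228027344, 250.4639129638672], [321.7136535644531, 254.40953063964844]] [[0.565, -0.1346, 0.012], [0.5677, -0.4386, 0.012], [0.4429, -0.4347, 0.012], [0.4401, -0.1344, 0.012]]
board [ 0.50392632 -0.28555385  0.012     ] [np.float64(0.1248), np.float64(0.3041), np.float64(0.1248), np.float64(0.3003)]
top [ 0.50363661 -0.19516883  0.14      ]
top [ 0.50642569 -0.36690266  0.14      ]
corner [0.53260858 0.13885204 0.07      ]
angle J [ 1.19671903e+00  5.22041613e-02  1.40071081e+00  3.30125931e-06
  1.68858624e+00 -7.02760263e-02]
glue_mid [ 0.76173991 -0.11240298  0.065     ]
sander_mid [ 0.72414835 -0.29873601  0.0175    ]
driver_grip [0.28912811 0.31865176 0.02      ]
```

jog_arm(moves=[[0.022,-0.044,0,0,0.085],[0.022,-0.044,0,0,0.085],[0.022,-0.044,0,0,0.085],[0.022,-0.044,0,0,0.085],[0.022,-0.044,0,0,0.085],[0.022,-0.044,0,0,0.085],[0.022,-0.044,0,0,0.085],[0.022,-0.044,0,0,0.085],[0.022,-0.044,0,0,0.085],[0.022,-0.044,0,0,0.085]])

```text
t: 2.45
ee_pos: [0.3775, 0.0594, 0.2316]
tcp_rot: [0.151, 0.988, 0.0, 0.001]
force: [0.6, 0.1, 0.7]
grip_width: 0.0853
grip_force: 0.0
```

jog_arm(moves=[[0.021,-0.043,0,0,0.085],[0.021,-0.043,0,0,0.085],[0.021,-0.043,0,0,0.085],[0.021,-0.043,0,0,0.085],[0.021,-0.043,0,0,0.085],[0.021,-0.043,0,0,0.085],[0,0,0,0,0.085],[0,0,0,0,0.085]])

```text
t: 3.45
ee_pos: [0.5029, -0.1967, 0.2312]
tcp_rot: [0.151, 0.988, 0.0, -0.0]
force: [-0.7, 0.4, 0.6]
grip_width: 0.0848
grip_force: 0.0
```

```bash
python3 - <<'E'
from h import *
f=vision.grab_frame('wrist');save('w1',f);print(f['K'].tolist(),f['T'].round(4).tolist());s=get_state();print(s['ee_pos'],s['joint_pos'],s['force'])
for p in((.503,-.197,.14),(.505,-.368,.14),(.503,-.197,.012)):print(proj(f,p))
E
```

```text
[[289.84986120486406, 0.0, 277.4133802538428], [0.0, 289.84986120486406, 209.71358531144884], [0.0, 0.0, 1.0]] [[0.2991, -0.9172, -0.2632, 0.4365], [0.9542, 0.2877, 0.0818, -0.1764], [0.0007, -0.2756, 0.9613, 0.3728], [0.0, 0.0, 0.0, 1.0]]
[ 0.5028898  -0.1963271   0.23153072] [-4.40766394e-01  9.40636308e-02  1.35629007e+00  3.09499768e-04
  1.69110310e+00 -1.70833330e+00] [-0.35224159  0.4310196   0.04933781]
(np.float64(277.5672035616359), np.float64(213.03812039079992))
(np.float64(94.54298730206878), np.float64(270.2944862575231))
(np.float64(277.44817605530716), np.float64(183.98196497927236))
```

View pics/w1.png

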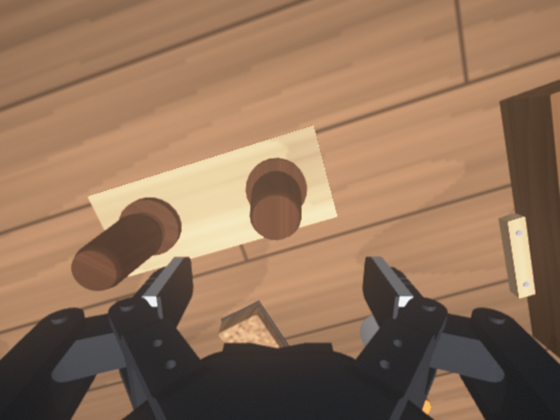

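The left foot top is at (276,214), within 2 px of the prediction, so I descend directly onto it.

jog_arm(moves=[[0,0,-0.03,0,0.085],[0,0,-0.03,0,0.085],[0,0,-0.03,0,0.085],[0,0,-0.03,0,0.085],[0,0,-0.028,0,0.085],[0,0,0,0,0.085]], grip_force=40)

```text
t: 4.25
ee_pos: [0.5017, -0.1955, 0.0818]
tcp_rot: [0.151, 0.989, 0.001, -0.002]
force: [-0.5, -0.3, 0.1]
grip_width: 0.085
grip_force: 0.0
```

jog_arm(moves=[[0,0,0,0,0.065],[0,0,0,0,0.055],[0,0,0,0,0.04],[0,0,0,0,0.04],[0,0,0,0,0.04],[0,0,0,0,0.04]], grip_force=40)

```text
t: 5.0
ee_pos: [0.5041, -0.1974, 0.0855]
tcp_rot: [0.151, 0.988, -0.0, 0.002]
force: [-1.1, 0.9, 6.6]
grip_width: 0.0493
grip_force: 42.3
```

jog_arm(moves=[[0,0,0.01,0,0.04],[0,0,0.01,0,0.04],[0,0,0.01,0,0.04],[0,0,0.01,0,0.04],[0,0,0,0,0.04],[0,0,0,0,0.04],[0,0,0,0,0.04]])

```text
t: 5.88
ee_pos: [0.5028, -0.1969, 0.1228]
tcp_rot: [0.151, 0.988, 0.0, -0.0]
force: [-0.1, 0.0, -1.2]
grip_width: 0.0492
grip_force: 41.6
```

```bash
python3 - <<'E'
from h import *
F=[]
for i in range(5):
    vision.grab_frame('wrist');s=get_state();F.append(np.r_[s['force'],s['tau'][1:3]])
print(np.array(F).round(2),np.mean(F,0),s['ee_pos'],s['grip_width'])
f=vision.grab_frame('scene');save('s1',f)
E
```

```text
[[ 2.500e-01  3.600e-01  2.000e-02 -4.161e+01 -3.520e+01]
 [-3.700e-01 -4.000e-02 -2.280e+00 -4.156e+01 -3.516e+01]
 [-6.000e-02 -5.000e-02 -3.500e-01 -4.152e+01 -3.514e+01]
 [-6.700e-01  2.000e-02 -1.390e+00 -4.151e+01 -3.513e+01]
 [-3.200e-01 -3.400e-01 -1.760e+00 -4.150e+01 -3.513e+01]] [-2.34168404e-01 -9.38280919e-03 -1.15391778e+00 -4.15396743e+01
 -3.51490281e+01] [ 0.50297264 -0.19698852  0.12314946] 0.049176507695392405
```

jog_arm(moves=[[0,0,-0.01,0,0.04],[0,0,-0.01,0,0.04],[0,0,-0.01,0,0.04],[0,0,-0.006,0,0.04],[0,0,-0.003,0,0.04],[0,0,0,0,0.04],[0,0,0,0,0.04]])

```text
t: 7.05
ee_pos: [0.5034, -0.1971, 0.0859]
tcp_rot: [0.151, 0.988, -0.0, 0.001]
force: [-3.7, 1.6, 7.3]
grip_width: 0.0491
grip_force: 42.7
```

jog_arm(moves=[[0,0,0,0,0.052],[0,0,0,0,0.06],[0,0,0,0,0.07],[0,0,0,0,0.085],[0,0,0,0,0.085],[0,0,0,0,0.085],[0,0,0.04,0,0.085],[0,0,0,0,0.085],[0,0,0,0,0.085]])

```text
t: 8.18
ee_pos: [0.5029, -0.1969, 0.1239]
tcp_rot: [0.151, 0.988, 0.0, -0.0]
force: [-1.0, -0.1, -1.1]
grip_width: 0.0851
grip_force: 0.0
```

```bash
python3 - <<'E'
from h import *
F=[]
for i in range(5):
    f=vision.grab_frame('wrist');s=get_state();F.append(np.r_[s['force'],s['tau'][1:3]])
print(np.mean(F,0),s['ee_pos'],s['grip_width']);save('w2',f)
for u in ((276,214),(97,268)):pass
E
```

```text
[ -0.1970761   -0.50352523   0.1147606  -41.20100784 -34.82977653] [ 0.50266079 -0.19682916  0.12344625] 0.08487768713883208
```

View pics/w2.png

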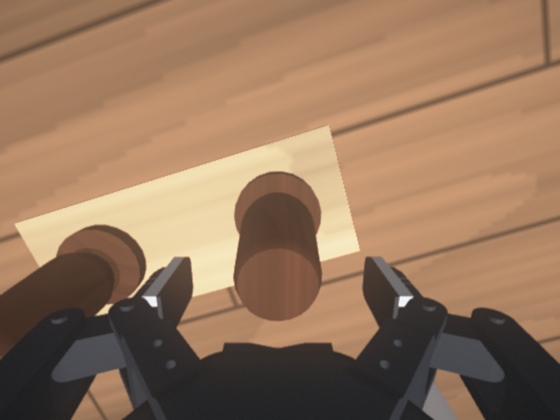

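The left foot stands upright again at (278,285 top, 205 flange). Next I weigh the right one.

jog_arm(moves=[[0,0,0.05,0,0.085],[0,0,0.05,0,0.085],[0,-0.04,0,0,0.085],[0,-0.04,0,0,0.085],[0,-0.045,0,0,0.085],[0.001,-0.044,0,0,0.085],[0,0,0,0,0.085],[0,0,0,0,0.085]])

```text
t: 9.43
ee_pos: [0.504, -0.3656, 0.2238]
tcp_rot: [0.151, 0.988, 0.0, -0.0]
force: [1.0, 0.2, -0.3]
grip_width: 0.0847
grip_force: 0.0
```

```bash
python3 - <<'E'
from h import *
f=vision.grab_frame('wrist');save('w3',f);s=get_state();print(s['ee_pos'],s['joint_pos'])
g=cv2.cvtColor(f['image'],cv2.COLOR_RGB2GRAY)
for p in((.5035,-.366,.14),(.5035,-.366,.012),(.5035,-.366,.026)):print(proj(f,p))
E
```

```text
[ 0.5041951  -0.36520803  0.22413582] [-6.86330982e-01  3.33046974e-01  1.09667450e+00  3.37913966e-04
  1.71240559e+00 -1.95400623e+00]
(np.float64(277.2104628968536), np.float64(215.0036156207159))
(np.float64(277.1736650104383), np.float64(184.72159147173053))
(np.float64(277.17641221670596), np.float64(186.98234540743405))
```

View pics/w3.png

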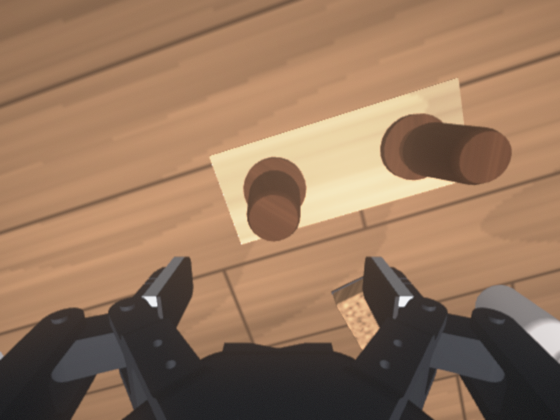

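The right foot top is at (274,215), 3 px left of the prediction, so I shift about 2 mm and descend.

jog_arm(moves=[[-0.001,-0.003,-0.03,0,0.085],[0,0,-0.03,0,0.085],[0,0,-0.03,0,0.085],[0,0,-0.03,0,0.085],[0,0,-0.02,0,0.085],[0,0,0,0,0.085],[0,0,0,0,0.065],[0,0,0,0,0.055],[0,0,0,0,0.04],[0,0,0,0,0.04]])

```text
t: 10.72
ee_pos: [0.5038, -0.3694, 0.0864]
tcp_rot: [0.151, 0.988, -0.001, 0.001]
force: [-0.5, 1.3, 5.8]
grip_width: 0.0491
grip_force: 42.5
```

jog_arm(moves=[[0,0,0,0,0.04],[0,0,0,0,0.04],[0,0,0.01,0,0.04],[0,0,0.01,0,0.04],[0,0,0.01,0,0.04],[0,0,0.01,0,0.04],[0,0,0,0,0.04],[0,0,0,0,0.04],[0,0,0,0,0.04]], grip_force=45)

```text
t: 11.85
ee_pos: [0.5028, -0.3688, 0.1237]
tcp_rot: [0.151, 0.988, 0.0, -0.0]
force: [0.6, 1.3, -3.5]
grip_width: 0.0489
grip_force: 47.1
```

```bash
python3 - <<'E'
from h import *
F=[]
for i in range(6):
    f=vision.grab_frame('wrist');s=get_state();F.append(np.r_[s['force'],s['wrist_torque']])
print(np.mean(F,0),np.std(F,0),s['ee_pos'],s['grip_width'],s['tcp_rot'])
E
```

```text
[ 1.36015281e-01 -1.93333057e-01 -3.06979424e+00 -2.46375674e-03
 -1.72579538e-02  2.30963901e-03] [0.40789018 0.46487267 0.3024358  0.02209058 0.02381613 0.01917388] [ 0.50300534 -0.36899501  0.12421585] 0.04892503965267185 [ 1.51322698e-01  9.88484410e-01  8.55674071e-05 -6.50457516e-05]
```

The right foot weighs about 0.31 kg against about 0.12 kg for the left, so the right is the hardwood one. I carry it high and stop short of the corner for a look.

jog_arm(moves=[[0,0,0.04,0,0.04],[0,0,0.045,0,0.04],[0,0,0.045,0,0.04],[0.005,0.03,0,0,0.04],[0.005,0.04,0,0,0.04],[0.005,0.04,0,0,0.04],[0.005,0.04,0,0,0.04],[0.005,0.04,0,0,0.04],[0.005,0.04,0,0,0.04],[0,0.04,0,0,0.04]])

```text
t: 13.4
ee_pos: [0.5331, -0.0977, 0.2544]
tcp_rot: [0.151, 0.988, 0.0, 0.0]
force: [0.9, 0.1, -3.4]
grip_width: 0.0494
grip_force: 47.9
```

jog_arm(moves=[[0,0.04,0,0,0.04],[0,0.04,0,0,0.04],[0,0.03,0,0,0.04],[0,0,0,0,0.04],[0,0,0,0,0.04],[0,0,0,0,0.04]])

```text
t: 14.15
ee_pos: [0.5331, 0.0101, 0.2543]
tcp_rot: [0.152, 0.988, -0.0, 0.0]
force: [0.3, 0.1, -3.5]
grip_width: 0.049
grip_force: 47.9
```

```bash
python3 - <<'E'
from h import *
f=vision.grab_frame('wrist');save('w4',f);s=get_state();print(s['ee_pos'],s['tcp_rot'],s['grip_width'])
print(proj(f,(.5326,.1389,.07)))
t=vision.grab_frame('top');im=t['image'];save('t2',t)
def hole(f,u0,r=10):
    u,v=map(int,np.round(u0));g=cv2.cvtColor(f['image'],cv2.COLOR_RGB2GRAY)[v-r:v+r+1,u-r:u+r+1].astype(float)
    w=np.clip(np.median(g)*.8-g,0,None);y,x=np.mgrid[-r:r+1,-r:r+1];return (u+(w*x).sum()/w.sum(),v+(w*y).sum()/w.sum()),g.min()
for fr,u,r in((f,proj(f,(.5326,.1389,.07)),8),(t,(211,218),5)):
    h=hole(fr,u,r);print(h,at_z(fr,h[0],.07))
c=vision.grab_frame('scene');h=hole(c,proj(c,(.5326,.1389,.07)),4);print(h,at_z(c,h[0],.07))
E
```

```text
[0.53305818 0.01011846 0.25428589] [ 1.51957368e-01  9.88387049e-01 -8.61471424e-06 -1.56464735e-05] 0.048961444956026966
(np.float64(388.42902722663644), np.float64(154.93302928025395))
((np.float64(387.5973317939837), np.float64(155.75126675646206)), np.float64(108.0)) [0.53320644 0.13784031 0.07      ]
((np.float64(211.0), np.float64(218.34878048780487)), np.float64(94.0)) [0.53174391 0.13885795 0.07      ]
((np.float64(318.00643224699826), np.float64(190.3885077186964)), np.float64(32.0)) [0.52892245 0.13910944 0.07      ]
```

View pics/w4.png

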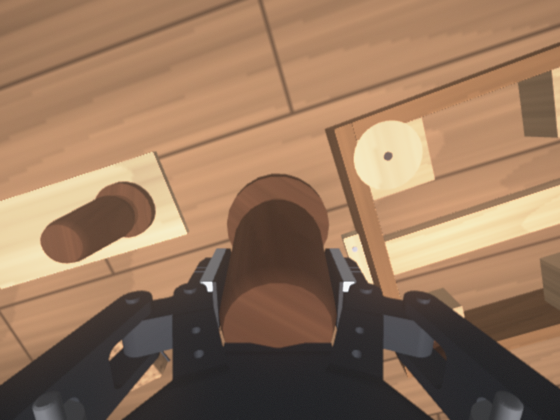

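The wrist view shows the screw hole at (388,156) and the held flange spanning columns 227–329 with its upper edge at row 174. I'll check the foot's offset in the gripper from that.

```bash
python3 - <<'E'
from h import *
f=vision.grab_frame('wrist');s=get_state();p=s['ee_pos'];print(p)
a=np.linspace(0,2*np.pi,181)
for o in(-.003,0,.003):
    ext=[]
    d=np.array([.954,-.3])*o   # perpendicular to closing axis
    for z in(p[2]-.0737,p[2]-.0737+.014):
        ext+= [proj(f,(p[0]+d[0]+.038*np.cos(t),p[1]+d[1]+.038*np.sin(t),z)) for t in a]
    e=np.array(ext);print(o,e.min(0),e.max(0))
g=cv2.cvtColor(f['image'],cv2.COLOR_RGB2GRAY).astype(int)
print(g[165:185,278],g[215,220:236],g[215,320:336])
E
```

```text
[0.53305122 0.01042631 0.25429463]
-0.003 [226.10262441 166.42053316] [330.24067887 268.17501552]
0 [226.3032953  170.46387274] [330.03461155 271.70422338]
0.003 [226.5024053  174.47626168] [329.83014823 275.20732391]
[164 162 160 161 161 161 162 156 127  89  69  75  90  95  97  98  98  98
  97  97] [157 157 158 158 158 159 159 151 120 100  98  95  95  95  95  94] [ 99  98  97  98  97  98 100 117 146 152 151 152 153 152 151 151]
```

jog_arm(moves=[[-0.001,0.03,0,0,0.04],[0,0.035,0,0,0.04],[0,0.035,0,0,0.04],[0,0.028,0,0,0.04],[0,0,-0.03,0,0.04],[0,0,-0.03,0,0.04],[0,0,-0.03,0,0.04],[0,0,-0.006,0,0.04],[0,0,0,0,0.04],[0,0,0,0,0.04]])

```text
t: 15.6
ee_pos: [0.5328, 0.139, 0.1601]
tcp_rot: [0.151, 0.988, 0.001, 0.001]
force: [0.7, 0.2, -2.6]
grip_width: 0.0491
grip_force: 48.0
```

```bash
python3 - <<'E'
from h import *
f=vision.grab_frame('wrist');s=get_state();p=s['ee_pos'];print(p,s['force'])
im=cv2.resize(f['image'][120:300,170:410],(800,600),interpolation=cv2.INTER_CUBIC);cv2.imwrite('pics/w5.png',im[:,:,::-1])
a=np.linspace(0,2*np.pi,181)
def ext(c,z): 
    e=np.array([proj(f,(c[0]+.038*np.cos(t),c[1]+.038*np.sin(t),z)) for t in a]);return e.min(0).round(1),e.max(0).round(1)
for c in((.5332,.1378),(.5318,.1388)):print('mark',ext(c,.07))
b=p[2]-.0737;print(b);print('foot bottom',ext(p,b),'top',ext(p,b+.014))
E
```

```text
[0.53275779 0.13904335 0.15998504] [-0.06925016  0.30626316 -2.60269714]
mark (array([230.9, 168.1]), array([322. , 255.4]))
mark (array([231.5, 166.1]), array([322.8, 253.7]))
0.08628503532718572
foot bottom (array([229. , 170.2]), array([326.6, 263.1])) top (array([226. , 173.1]), array([329.7, 271.3]))
```

View pics/w5.png

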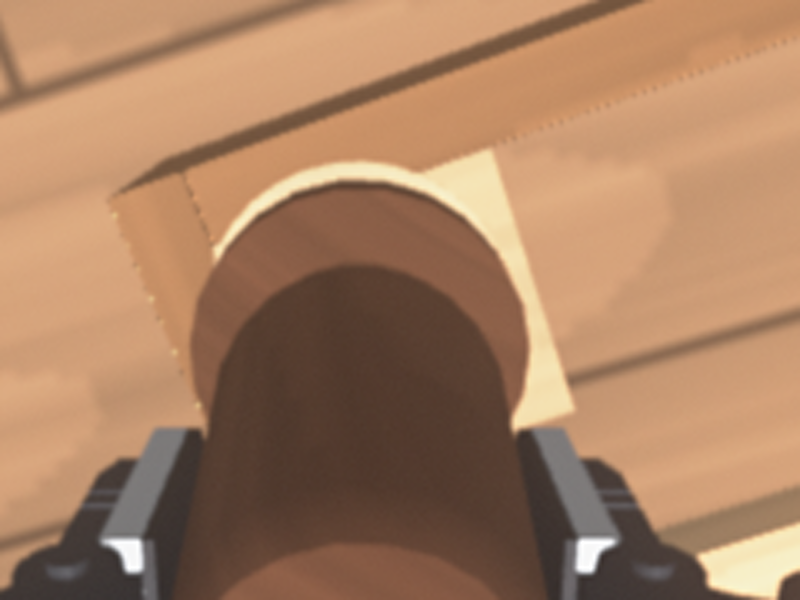

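The mark's upper edge is at row 168, matching a mark centre of (0.533,0.138). The flange edge, at row 174, is about 2 mm too far along +x, so I shift back and descend.

jog_arm(moves=[[-0.002,0,0,0,0.04],[0,0,-0.006,0,0.04],[0,0,-0.005,0,0.04],[0,0,-0.003,0,0.04],[0,0,-0.001,0,0.04],[0,0,0,0,0.04],[0,0,0,0,0.04]])

```text
t: 16.52
ee_pos: [0.5302, 0.1389, 0.1446]
tcp_rot: [0.151, 0.988, 0.0, 0.0]
force: [-3.4, -0.3, 4.8]
grip_width: 0.0488
grip_force: 49.0
```

jog_arm(moves=[[0,0,-0.001,0,0.04],[0,0,0,0,0.04],[0,0,0,0,0.04]])

```text
t: 16.9
ee_pos: [0.5303, 0.1389, 0.1446]
tcp_rot: [0.151, 0.988, 0.0, 0.001]
force: [-6.8, -1.5, 9.8]
grip_width: 0.0491
grip_force: 49.6
```

```bash
python3 - <<'E'
from h import *
f=vision.grab_frame('wrist');s=get_state();p=s['ee_pos'];print(p,s['force'],s['wrist_torque'])
c=vision.grab_frame('scene')
A=cv2.resize(f['image'][120:300,170:410],(400,300),interpolation=cv2.INTER_CUBIC)
B=cv2.resize(c['image'][130:220,260:380],(400,300),interpolation=cv2.INTER_CUBIC)
cv2.imwrite('pics/w6.png',np.hstack([A,B])[:,:,::-1])
a=np.linspace(0,2*np.pi,181)
def ext(c,z): 
    e=np.array([proj(f,(c[0]+.038*np.cos(t),c[1]+.038*np.sin(t),z)) for t in a]);return e.min(0).round(1),e.max(0).round(1)
print('goal bottom',ext((.5332,.1378),.07),'top',ext((.5332,.1378),.084))
g=cv2.cvtColor(f['image'],cv2.COLOR_RGB2GRAY).astype(int);print(g[160:182,277],g[215,220:236],g[215,320:336])
E
```

```text
[0.53030866 0.13890754 0.14465391] [-6.48108454 -0.94488744  9.47195264] [-0.49094723  1.13980876 -0.07540062]
goal bottom (array([229.3, 174.3]), array([326.1, 266.2])) top (array([226.3, 177.5]), array([329.1, 274.6]))
[164 162 162 162 161 160 160 161 159 160 161 158 140 101  76  78  98 105
 106 107 107 108] [160 161 160 159 157 155 151 137 114 107 106 105 104 104 103 102] [111 110 111 110 110 109 115 162 218 224 222 222 222 222 219 202]
```

View pics/w6.png

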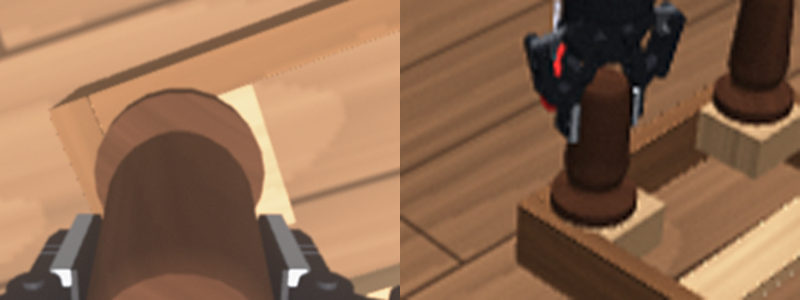

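The flange is on the wood, about 1.5 mm short toward −x, with some side load. I'll lift a touch, correct and set it down again.

jog_arm(moves=[[0,0,0.005,0,0.04],[0.001,0,0,0,0.04],[0,0,0,0,0.04],[0,0,-0.002,0,0.04],[0,0,-0.001,0,0.04],[0,0,-0.001,0,0.04],[0,0,-0.001,0,0.04],[0,0,0,0,0.04],[0,0,0,0,0.04]])

```text
t: 18.12
ee_pos: [0.5313, 0.139, 0.1446]
tcp_rot: [0.151, 0.988, 0.0, 0.001]
force: [-6.9, -1.4, 10.9]
grip_width: 0.0489
grip_force: 49.6
```

```bash
python3 - <<'E'
from h import *
f=vision.grab_frame('wrist');s=get_state();p=s['ee_pos'];print(p,s['force'],s['wrist_torque'],s['t'])
c=vision.grab_frame('scene')
A=cv2.resize(f['image'][120:300,170:410],(400,300),interpolation=cv2.INTER_CUBIC)
B=cv2.resize(c['image'][120:330,100:380],(400,300),interpolation=cv2.INTER_CUBIC)
cv2.imwrite('pics/w7.png',np.hstack([A,B])[:,:,::-1])
g=cv2.cvtColor(f['image'],cv2.COLOR_RGB2GRAY).astype(int);print(g[166:182,277],g[215,220:236],g[215,320:336])
E
```

```text
[0.53133874 0.13894912 0.14456946] [-6.27884721 -0.94039914  9.25575957] [-0.39648847  1.14405173 -0.07108574] 18.175
[160 159 159 159 159 160 152 112  77  77  95 104 106 107 108 107] [162 161 159 158 158 155 151 139 115 105 106 105 102 103 102 102] [110 110 111 110 109 108 115 161 217 224 222 222 222 223 220 203]
```

View pics/w7.png

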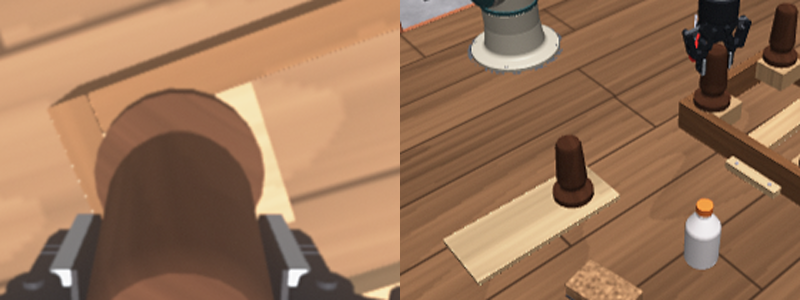

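The foot sits flat on the corner, the lighter one stands upright on the board, and the bottle and block are unmoved. Handing in.

```bash
python3 -c "
from workcell import job
print(job.job_done())"
```

```text
the job is handed in; nothing more can be done
None
```

I handed the job in with the heavier foot (the right spare, about 0.31 kg against 0.12 kg) held flat on the bare corner, about 1 mm or less from the mark's centre by the wrist camera, and the lighter foot back upright in its place; the hand-in returned no verdict.

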